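Reset the tripped breaker under a push-latch cover

ROBOT

A 6-joint arm with a two-finger parallel gripper is mounted at the origin on the work surface. World frame = base frame: x ahead of the robot, y to its left, z up, the work surface at z = 0. Lengths are in m, angles in rad, forces in N, time in s.
With the tool pointing down it reaches from about 0.4 to 0.925 m from the base axis. Payload 12.5 kg.
Tool frame: the origin (TCP) lies midway between the tips of the shut fingers; the grasp point (between the pads) lies 19 mm behind it; z points along the fingers, y is the line along which they close (so a half turn about z gives the same grasp; the last joint's range is limited). The gripper opens to 95 mm and grips with 3 to 60 N. Pads are 20 mm wide; open, the fingers measure 119 mm over their backs; the gripper's body (75 mm by 180 mm) begins 59 mm behind the grasp point.
Start: joints at [-1.257, 0.491, 1.559, -0, 1.092, -0.106], TCP at [0.255, -0.571, 0.215] pointing down, gripper open.
Joint ranges: [-3.1, 3.1], [-0.84, 2.19], [0.05, 2.79], [-1.13, 4.28], [0.06, 2.93], [-2.69, 2.69]. Speed limits (rad/s): [2.22, 2.22, 2.79, 3.14, 3.14, 3.14].

INTERFACE

Orientations are given as a unit quaternion [x, y, z, w].
In Python, from cell import robot, eyes gives the robot as it stands.
- The arm moves only by the tool jog_arm, never from a script. Its argument "targets" is a list of rows, each a list of 2 entries, a list of its own where there are three numbers: the shift along the world's x, y, z in mm, then the turn about the world's z in rad. In form: [[[x, y, z], turn], ...]. A call has 1 to 20 rows; each row is the pose to reach, as a shift and turn from the pose commanded when the call began; what a row does not reach only later rows make up. A row lasts 1/8 s, in which the tool goes at most 62.5 mm and 10.7 degrees, less where a joint would pass 70% of its speed; a pose out of reach is approached as far as the arm can. A call with a gripper value outside its range is refused whole. "hand" is the opening, from 0 (shut) to 1 (fully open), set as the call begins (left out, the last holds). The fingers move at their own pace and stop on an object; "squeeze" is the grip in N (left out, the last holds). Time passes only in rows, so rows that repeat a pose let the fingers close. It gives the time, the measured TCP pose, the force, the opening and the grip force at its end, in the units of the state.
- robot.get_obs(): the state, without advancing time (a new reading comes with each control period).
- eyes.capture(name): name is "scene" or "top" or "wrist"; returns (picture, depth): 480x640x3 uint8, red, green, blue; 480x640 float32, m along the optical axis (not along the pixel's ray), 0 where there is no reading.
- eyes.get_calibration(name): a dict with "K" (3x3 intrinsics, pixels), "rvec" (rotation vector, rad) and "tvec" (3), from world to camera coordinates, as OpenCV has them. Camera axes: x right, y down, z forward; pixel columns grow to the right and rows downward; lengths in m; the calibration is good to about 2 mm. A picture is of the moment at which its call begins: read the wrist's pose just before it. get_calibration takes no time and is no camera call; for the wrist camera it gives the pose at the moment of the call.
- robot.sign_off(): hands the job in; it is judged then, once.
The state is a dict: "time_s": time; "joint_positions": joint angles; "joint_vel": joint speeds; "tau": joint torques, N m; "position": TCP position; "eef_rot": TCP orientation; "contact_force": force on the tool from outside, world axes, zero at the start; "torque": the same for the moment, N m; "finger_gap": opening from 0.0 (shut) to 1.0 (fully open); "gripper_force": force on a finger pad.
Only numpy, scipy, OpenCV 4.12 (cv2) and the standard library are available. Lean on these libraries where they do the work, as an engineer would, in place of code of your own. Each camera call takes 0.05 s, during which the arm holds its last target. There are 200 camera calls.

TASK

One district of the model railway has tripped. Press the power box's smoked cover so that it pops open, push the tripped breaker's button (the one standing proud with a white band) fully in, then swing the cover back down and press it until it latches and stays shut by itself. Only press and push: do not lift or shift any of the trains, tools and pots standing around.

Things in the scene. Friction and masses are not known exactly. Their poses are not given: they have to be found in the camera images.
- power_box: Grey box screwed to the bench, 130 (x) x 180 (y) mm, wall tops at z 62 mm; origin: centre of its underside, -x side to the robot, z up. A smoked cover is inset in its top. Opening inside the 5 mm walls 120 x 170 mm; white panel at z 36 mm with three breakers in a row along y, 44 mm apart, at box x -10 mm. Latch receiver inside the near wall (x -60 to -41, y -22 to 22 mm, up to z 52 mm).
- cover (a joint): Cover angle, rad: 0 shut, flush, latched; 1.9 fully open, leaning away from the robot; negative: pressed in, stop at -0.06. Push-push latch: shut, it lets go when pressed in past -0.04 and released, and a damped spring swings it up in about 2 s, pushing at what is in its way. Pushed down from open past -0.04 and released, it stays shut. Press to the stop each time; one more press reopens it.
- cover_press (a point): Middle of the orange press pad (15 x 50 mm) on the cover's outer face, 96 mm from the hinge line, 18 mm from the near edge; moves with the cover; x axis towards the hinge, z out of the outer face. Shut: z 64 mm. Open: on the side away from the robot, z about 152 mm. Pressing takes about 4 N; 8 to 10 N means it is on the stop. A 35 mm latch tongue sticks out of the inner face below it.
- cover_hinge (a point): Middle of the hinge line, fixed on the box at box x 56, y 0, z 62 mm; the hinge runs along the box's y axis. The cover is a 4 mm plate, 166 mm wide, reaching 114 mm from the hinge line to its near edge (top edge when open, z about 170 mm). Its spring pushes it open with 0.4 Nm shut, 0.14 Nm open.
- reset (a joint): How far the tripped breaker's button has been pushed in, m: 0 = tripped (standing out), 0.008 = fully home on its stop. It moves stiffly (about 3 N, more if fast) and stays where it is left; a push of 8 to 10 N means that it is on the stop.
- reset_top (a point): Centre of the top face of the tripped breaker's red button, 12 mm across, standing 12 mm above its dark sleeve (top at z 53 mm) with a white band below; moves with the button (z 45 mm when home, level with the others). z up. Any one of the three breaker places can be the tripped one.
- breaker_b: A breaker that is set: red button 12 mm across, top at z 45 mm, in a steel nut 21 mm across; nothing moves. Origin at the centre of its underside on the panel.
- breaker_c: The other set breaker, the same as breaker_b.
- loco: Loose yellow diesel locomotive model, 190 (x) x 33 (y) x 48 mm, left of the box; origin at the centre of its underside. Leave alone.
- wagon: Loose dark red open wagon model, 110 (x) x 33 x 34 mm, behind the box; origin at the centre of its underside. Leave alone.
- track_piece: Loose length of track, 228 (x) x 30 x 6 mm, in front of the box; origin at the centre of its underside. Leave alone.
- screwdriver: Loose screwdriver, 160 mm long, lying right of the box along its own x; origin at the bottom of its middle. Leave alone.
- glue: Loose yellow glue bottle with red cap, 58 mm across, 142 mm tall; origin at the centre of its underside. Leave alone.
- jar: Loose glass jar with steel lid, 68 mm across, 85 mm tall; origin at the centre of its underside. Leave alone.
- cup: Loose beige cup, 74 mm across, 95 mm tall; origin at the centre of its underside. Leave alone.
- tub: Loose white tub with red lid, 64 mm across, 40 mm tall; origin at the centre of its underside. Leave alone.

How it is judged:
On the way, in this order (a step that is already met when the one before it is completed fails the run):
1. the shut cover has been pressed in (below -0.02 rad) (value of joint cover below -0.02 rad), for 0.05 s.
2. the cover has popped open (beyond 1.2 rad) (value of joint cover above 1.2 rad), for 0.1 s.
3. the tripped breaker's button is home (beyond 6.5 of 8 mm) while the cover is open (value of joint reset above 0.0065 m and value of joint cover above 0.8 rad), for 0.1 s.
4. the cover has been swung down and pressed in again (below -0.02 rad) (value of joint cover below -0.02 rad), for 0.05 s.
At the end, for the whole second after the job is handed in: The cover stays shut by its own latch (within 0.02 rad of flush, about 2 mm at the near edge), the tripped breaker's button is home (at least 6.5 of its 8 mm), and the loose things lie still where they were (value of joint cover between -0.02 and 0.02 rad and value of joint reset above 0.0065 m and linear speed of each of loco, wagon, track_piece, screwdriver, glue, jar, cup, tub below 0.02 m/s); the robot touches nothing.
It fails at once if a model or the length of track is lifted, carried or shifted by more than 20 mm (distance of any of loco, wagon, track_piece from where it was at the start of the episode above 0.02 m).
It fails at once if the screwdriver is lifted, carried or shifted by more than 20 mm (distance of screwdriver from where it was at the start of the episode above 0.02 m).
It fails at once if the bottle, jar, cup or tub is lifted, carried or shifted by more than 20 mm (distance of any of glue, jar, cup, tub from where it was at the start of the episode above 0.02 m).
It also fails if it takes over 64 s, if anything falls off the work surface, if the arm or the gripper's body presses on something with over 40 N, if the wrist force passes 120 N, or if a joint passes its speed limit or range.

## Working session

There is one attempt and no reset: what is moved stays moved. The work goes in short steps, Python scripts to look and compute and a tool call to move; the robot and the scene stay as the last step left them, time stands still between calls to the robot, and variables do not carry over. Pictures are saved under pics/ and viewed, at most 10 in all, crops included, and the job is handed in when it is done.

Besides the shell and the picture viewer there is one more tool, called after ">>>" by a JSON object that holds its "fn" and its "kwargs". jog_arm: Moves the arm, as the interface text tells. Its arguments: {"type":"object","properties":{"targets":{"type":"array","items":{"type":"array"}},"hand":{"type":"number"},"squeeze":{"type":"number"}},"required":["targets"]}

```bash
mkdir -p pics
cat > h.py <<'E'
import numpy as np, cv2
from cell import robot, eyes
def cap(n,f=None):
    c=eyes.get_calibration(n); im,d=eyes.capture(n)
    if f: cv2.imwrite('pics/'+f,im[:,:,::-1])
    return im,d,c
def ray(c,u,v,z):
    K=np.array(c['K']);R=cv2.Rodrigues(np.array(c['rvec'],float))[0];t=np.array(c['tvec'],float).ravel()
    o=-R.T@t; d=R.T@np.linalg.inv(K)@[u,v,1]
    return o+d*(z-o[2])/d[2]
def proj(c,p):
    return cv2.projectPoints(np.array([p],float),np.array(c['rvec'],float),np.array(c['tvec'],float),np.array(c['K'],float),None)[0].ravel()
E
python3 - <<'E'
from h import *
o=robot.get_obs(); print({k:np.round(v,3) for k,v in o.items()})
im,d,c=cap('top','top.png')
hsv=cv2.cvtColor(im,cv2.COLOR_RGB2HSV)
m=cv2.inRange(hsv,(8,150,120),(20,255,255))
n,l,s,ce=cv2.connectedComponentsWithStats(m)
for i in range(1,n):
    if s[i,4]>40: print(s[i],ce[i],ray(c,*ce[i],0.064))
a,b,c2=cap('scene','scene.png')
E
```

```text
{'time_s': np.float64(0.0), 'joint_positions': array([-1.257,  0.492,  1.559,  0.   ,  1.092, -0.106]), 'joint_vel': array([-0.   ,  0.001, -0.   ,  0.001,  0.   ,  0.001]), 'tau': array([ 1.0000e-03, -6.1265e+01, -2.5818e+01,  6.9000e-02,  4.8000e-02,
       -0.0000e+00]), 'position': array([ 0.255, -0.57 ,  0.214]), 'eef_rot': array([ 0.978,  0.208, -0.   , -0.001]), 'contact_force': array([0.167, 0.706, 0.889]), 'torque': array([ 0.004,  0.079, -0.035]), 'gripper_force': np.float64(0.0), 'finger_gap': np.float64(1.001)}
[  0  59  13  88 675] [  3.99259259 100.29481481] [0.8694664  0.76797047 0.064     ]
[14 59  7 18 78] [17.69230769 66.26923077] [0.95443299 0.73980629 0.064     ]
[ 33  59  15  20 239] [39.69456067 68.48535565] [0.94911057 0.68684406 0.064     ]
[54 59  8 20 57] [56.77192982 68.22807018] [0.94994176 0.64592776 0.064     ]
[ 62  59  11  20 143] [67.56643357 68.79020979] [0.94864647 0.61995713 0.064     ]
[ 74  59   8  20 136] [77.72058824 68.22794118] [0.95016977 0.59562483 0.064     ]
[ 85  59  15  20 239] [91.31380753 68.46443515] [0.94972284 0.56291788 0.064     
[... 683 characters left out ...]
     ]
[362  61   8  19 101] [365.02970297  70.03960396] [ 0.94872479 -0.10248471  0.064     ]
[371  60  13  20 235] [376.97446809  69.89361702] [ 0.94922665 -0.13184311  0.064     ]
[386  60  29  21 568] [399.94542254  69.81866197] [ 0.94966947 -0.188374    0.064     ]
[ 416   60   59   21 1110] [444.89099099  70.30810811] [ 0.9489167  -0.29923836  0.064     ]
[476  60  28  21 506] [488.62055336  70.27667984] [ 0.94947791 -0.40750127  0.064     ]
[508  61   5  20  50] [509.84  71.28] [ 0.9471485  -0.46006847  0.064     ]
[514  61  16  20 249] [520.62650602  69.79919679] [ 0.95105191 -0.48702205  0.064     ]
[283 254  22   9 134] [293.64925373 257.95522388] [0.4882789  0.07164595 0.064     ]
```

View pics/top.png

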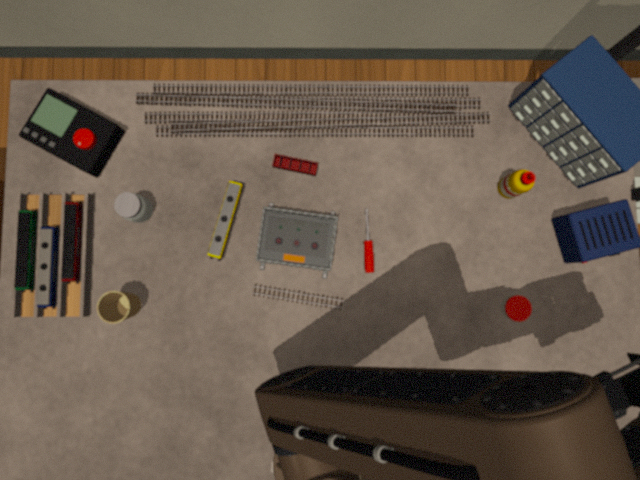

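View pics/scene.png

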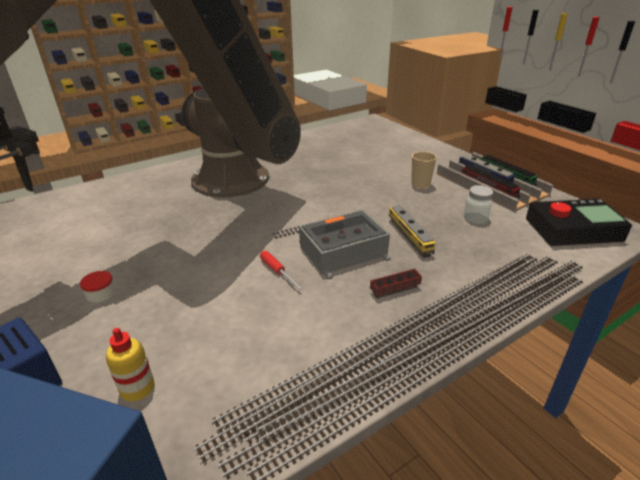

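The top view shows the box (258–338, 207–273), with the orange pad at (294, 258). Its ray at z 64 mm gives (0.488, 0.072), which is within reach. The loco is to the left, the wagon behind, the screwdriver to the right and the track in front. I'll move above the box and look with the wrist camera.

>>> {"fn": "jog_arm", "kwargs": {"targets": [[[15,45,20],-0.04],[[30,90,40],-0.08],[[45,135,60],-0.12],[[60,180,80],-0.16],[[75,225,100],-0.2],[[90,270,115],-0.24],[[105,315,130],-0.28],[[120,360,135],-0.32],[[135,405,135],-0.36],[[150,450,135],-0.4],[[160,495,135],-0.44],[[170,540,135],-0.48],[[180,580,135],-0.5],[[195,620,135],-0.5],[[195,620,135],-0.5],[[195,620,135],-0.5],[[195,620,135],-0.5]], "hand": 0}}

```text
time_s: 2.22
position: [0.4495, 0.0484, 0.3497]
eef_rot: [0.999, -0.041, -0.0, 0.0]
contact_force: [0.2, 0.1, 0.8]
finger_gap: 0.001
gripper_force: 0.0
```

Run:
```python
from h import *
o=robot.get_obs(); print(o['time_s'],o['position'],o['eef_rot'],o['joint_positions'],o['contact_force'],o['finger_gap'])
im,d,c=cap('wrist','w1.png')
hsv=cv2.cvtColor(im,cv2.COLOR_RGB2HSV)
m=cv2.inRange(hsv,(6,150,120),(20,255,255))
n,l,s,ce=cv2.connectedComponentsWithStats(m)
for i in range(1,n):
    if s[i,4]>200:
        print(s[i],ce[i],ray(c,*ce[i],0.064))
        r=cv2.minAreaRect(np.argwhere(l==i)[:,::-1].astype(np.float32)); b=cv2.boxPoints(r)
        print([np.round(ray(c,*q,0.064),4) for q in b])
```

```text
2.225 [0.44954    0.0484181  0.34965473] [ 9.99171768e-01 -4.06910460e-02 -5.60622908e-05  1.15184711e-04] [-3.88402263e-02  1.12058639e-01  1.74735464e+00 -2.40082746e-04
  1.28229194e+00  1.61342899e+00] [0.17104818 0.06083601 0.769732  ] 0.0006369323288736359
[271 153  46  16 574] [293.30662021 160.40766551] [0.48792644 0.07231303 0.064     ]
[array([0.4842, 0.0978, 0.064 ]), array([0.498 , 0.0954, 0.064 ]), array([0.4915, 0.0471, 0.064 ]), array([0.4776, 0.049 , 0.064 ])]
```

View pics/w1.png

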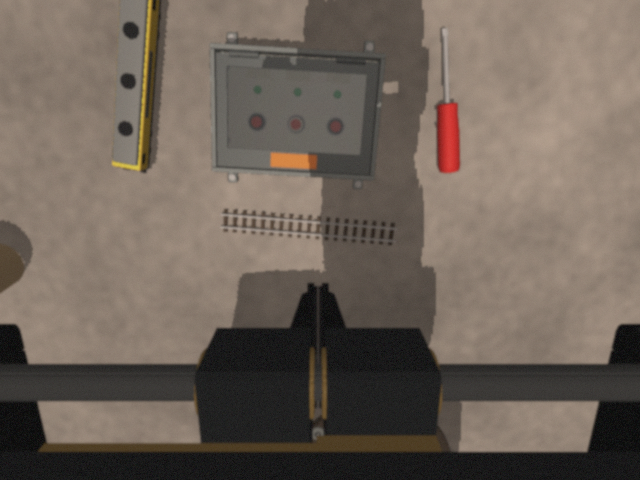

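The wrist view shows the pad at (293, 160), or (0.488, 0.072), measuring 14 x 49 mm and consistent with the top view. The box yaw is about -0.13. The middle breaker at (296, 124) shows a white ring. Next I'll go down to just above the pad.

>>> {"fn": "jog_arm", "kwargs": {"targets": [[[19,12,-50],-0.05],[[38,23,-100],-0.05],[[38,23,-150],-0.05],[[38,23,-200],-0.05],[[38,23,-240],-0.05],[[38,23,-265],-0.05],[[38,23,-278],-0.05],[[38,23,-282],-0.05],[[38,23,-285],-0.05],[[38,23,-288],-0.05],[[38,23,-290],-0.05],[[38,23,-291],-0.05],[[38,23,-292],-0.05],[[38,23,-292],-0.05]]}}

```text
time_s: 4.03
position: [0.4883, 0.0722, 0.0581]
eef_rot: [0.998, -0.065, 0.001, 0.0]
contact_force: [-0.0, -2.4, 9.6]
finger_gap: 0.003
gripper_force: 4.5
```

That reads 9.6 N, so the cover is on its stop. I'll release up and back, then let the cover swing open.

>>> {"fn": "jog_arm", "kwargs": {"targets": [[[-5,0,15],0],[[-20,0,55],0],[[-40,0,110],0],[[-45,0,165],0],[[-50,0,220],0],[[-50,0,240],0],[[-50,0,240],0],[[-50,0,240],0],[[-50,0,240],0],[[-50,0,240],0],[[-50,0,240],0],[[-50,0,240],0],[[-50,0,240],0],[[-50,0,240],0],[[-50,0,240],0],[[-50,0,240],0],[[-50,0,240],0],[[-50,0,240],0],[[-50,0,240],0],[[-50,0,240],0]]}}

```text
time_s: 6.52
position: [0.4377, 0.0723, 0.2977]
eef_rot: [0.998, -0.065, -0.0, 0.0]
contact_force: [-0.7, 0.5, 0.3]
finger_gap: 0.007
gripper_force: 0.0
```

Run:
```python
from h import *
o=robot.get_obs(); print(o['time_s'],o['position'])
im,d,c=cap('wrist','w2.png')
hsv=cv2.cvtColor(im,cv2.COLOR_RGB2HSV)
m=cv2.inRange(hsv,(0,120,60),(6,255,255))|cv2.inRange(hsv,(172,120,60),(180,255,255))
n,l,s,ce=cv2.connectedComponentsWithStats(m)
for i in range(1,n):
    if s[i,4]>60: print(s[i],ce[i],d[int(ce[i][1]),int(ce[i][0])],ray(c,*ce[i],0.045),ray(c,*ce[i],0.053))
for y in (-.044,0,.044):
    a=-.134;p=np.array([.5276,.0669])+[[np.cos(a)*-.01-np.sin(a)*y],[np.sin(a)*-.01+np.cos(a)*y]][0:1][0]*0+np.array([np.cos(a)*-.01-np.sin(a)*y,np.sin(a)*-.01+np.cos(a)*y]);print('expect',p)
```

```text
6.525 [0.43774898 0.07225309 0.2976555 ]
[ 470   78   28   81 1948] [482.97946612 118.26129363] 0.42334414 [ 0.49645517 -0.09848904  0.045     ] [ 0.49691088 -0.09544821  0.053     ]
[261 104  13  14 146] [266.93835616 110.20547945] 0.40310702 [0.5315728  0.11032088 0.045     ] [0.53136268 0.1094027  0.053     ]
[307 105  10  12  93] [311.48387097 110.55913978] 0.39492473 [0.52556921 0.06728806 0.045     ] [0.52547292 0.06718577 0.053     ]
[350 104  14  14 143] [356.58741259 110.84615385] 0.40207028 [0.5195533  0.02368842 0.045     ] [0.51957108 0.02441277 0.053     ]Traceback (most recent call last):
  File "<stdin>", line 10, in <module>
ValueError: operands could not be broadcast together with shapes (2,) (0,)
```

View pics/w2.png

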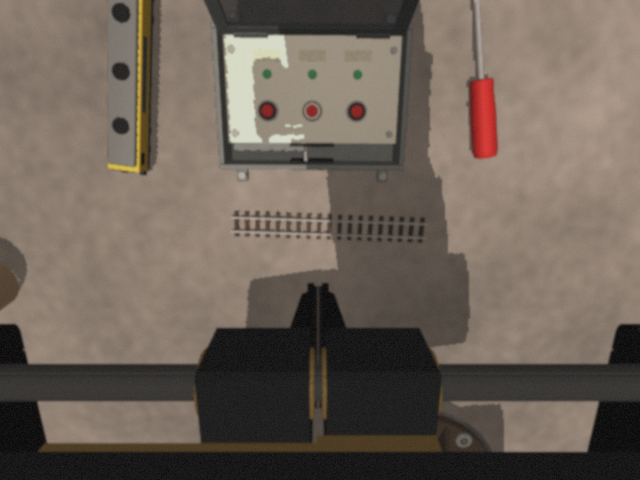

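The cover is open. The middle button, at (311, 110), is about 8 mm nearer the camera than the other two, so it is the tripped one. Its x is about 8 mm beyond what I expect from the pad, so I'll check it with the top camera and depth.

Run:
```python
from h import *
def p3(c,u,v,dd):
    K=np.array(c['K']);R=cv2.Rodrigues(np.array(c['rvec'],float))[0];t=np.array(c['tvec'],float).ravel()
    return R.T@(np.linalg.inv(K)@[u,v,1]*dd-t)
im,d,c=cap('wrist')
for u,v in((267,110),(311.5,110.5),(356.6,111),(311,155),(312,167),(380,145),(312,90)): print('w',(u,v),np.round(p3(c,u,v,np.median(d[int(v)-1:int(v)+2,int(u)-1:int(u)+2])),4))
im,d,c=cap('top')
hsv=cv2.cvtColor(im,cv2.COLOR_RGB2HSV)
m=cv2.inRange(hsv,(0,110,50),(6,255,255))|cv2.inRange(hsv,(172,110,50),(180,255,255))
m[:, :250]=0;m[:,345:]=0
n,l,s,ce=cv2.connectedComponentsWithStats(m)
for i in range(1,n):
    if s[i,4]>6 and 200<ce[i][1]<280: print(s[i],ce[i],ray(c,*ce[i],0.045),ray(c,*ce[i],.053))
cv2.imwrite('pics/t2.png',cv2.resize(im[190:290,240:360,::-1],None,fx=5,fy=5,interpolation=cv2.INTER_CUBIC))
a=-.136;R=np.array([[np.cos(a),-np.sin(a)],[np.sin(a),np.cos(a)]])
B=np.array([.5276,.0669])
for q in([-65,-90],[-65,90],[65,-90],[65,90]):print(q,proj(c,[*(B+R@q/1000),.062]))
```

```text
w (267, 110) [0.5318 0.1103 0.0443]
w (311.5, 110.5) [0.5255 0.0672 0.0526]
w (356.6, 111) [0.5194 0.0236 0.0444]
w (311, 155) [0.4814 0.0742 0.0216]
w (312, 167) [0.4733 0.0737 0.0614]
w (380, 145) [0.4821 0.0006 0.0214]
w (312, 90) [0.5447 0.0643 0.0357]
[276 238   6   6  28] [278.17857143 240.57142857] [0.53117708 0.10971802 0.045     ] [0.53048851 0.10911617 0.053     ]
[294 241   5   4  16] [295.8125 242.5   ] [0.52642436 0.0673068  0.045     ] [0.52576924 0.06700354 0.053     ]
[-65, -90] [329.74001849 273.6781192 ]
[-65, 90] [254.11091285 263.56545676]
[65, -90] [336.85101525 219.52462194]
[65, 90] [262.00280193 209.46383537]
```

View pics/t2.png

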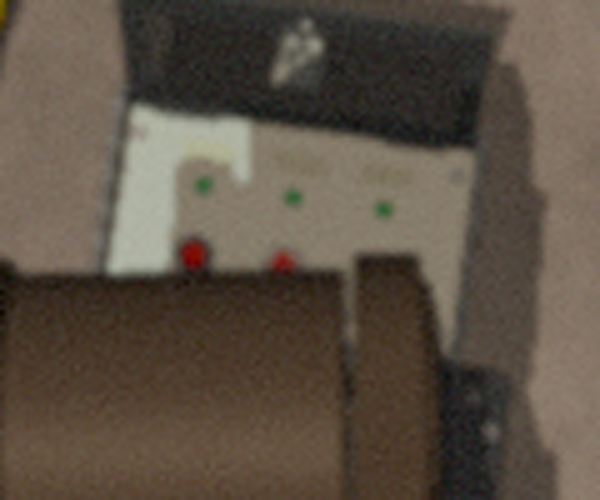

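Both cameras put the button at (0.5255, 0.067), with its top at z 0.053. Push it in.

>>> {"fn": "jog_arm", "kwargs": {"targets": [[[45,-3,-30],0],[[88,-5,-80],0],[[88,-5,-135],0],[[88,-5,-185],0],[[88,-5,-220],0],[[88,-5,-238],0],[[88,-5,-243],0],[[88,-5,-245],0],[[88,-5,-247],0],[[88,-5,-249],0],[[88,-5,-251],0],[[88,-5,-252],0],[[88,-5,-253],0],[[88,-5,-254],0],[[88,-5,-254],0]]}}

```text
time_s: 8.55
position: [0.526, 0.0673, 0.045]
eef_rot: [0.998, -0.065, 0.001, 0.0]
contact_force: [-6.3, 0.1, 22.2]
finger_gap: 0.003
gripper_force: 10.8
```

The button is home, with 22 N on its stop. I'll rise, go over the open cover and come down behind it.

>>> {"fn": "jog_arm", "kwargs": {"targets": [[[0,0,20],0],[[0,0,75],0],[[0,0,130],0],[[0,0,185],0],[[5,-1,230],0],[[40,-5,240],0],[[90,-12,240],0],[[130,-18,240],0],[[164,-22,240],0],[[164,-22,240],0],[[164,-22,200],0],[[164,-22,150],0],[[164,-22,110],0],[[164,-22,96],0],[[164,-22,96],0]]}}

```text
time_s: 10.42
position: [0.6896, 0.0454, 0.1399]
eef_rot: [0.998, -0.065, -0.0, 0.0]
contact_force: [0.2, -0.8, 0.0]
finger_gap: 0.005
gripper_force: 0.0
```

Run:
```python
from h import *
o=robot.get_obs(); print(o['time_s'],o['position'],o['contact_force'])
im,d,c=cap('scene'); 
cv2.imwrite('pics/s2.png',cv2.resize(im[100:340,200:520,::-1],None,fx=2.5,fy=2.5))
```

```text
10.425 [0.68959634 0.04535738 0.13991315] [ 2.24312722e-01 -7.62494172e-01  3.15955655e-04]
```

View pics/s2.png

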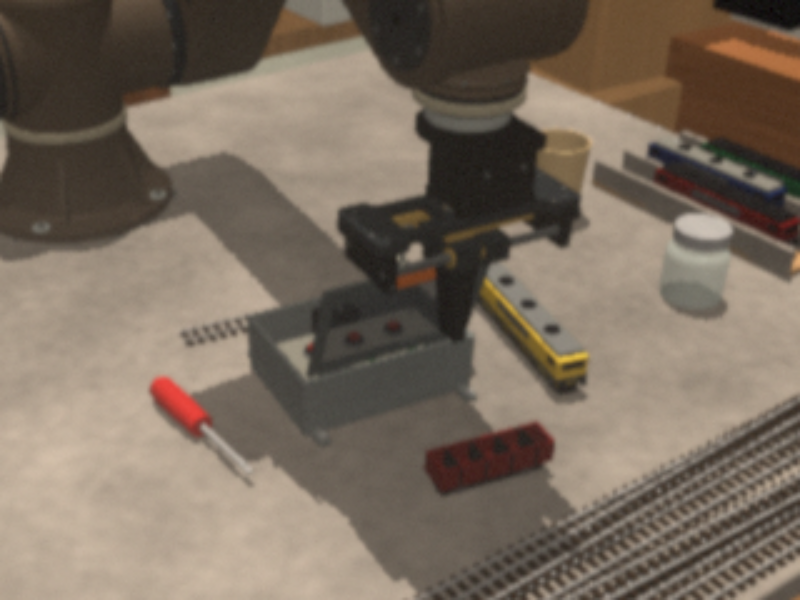

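The finger is centred behind the open cover, clear of the wagon. Now I'll sweep the cover toward the robot.

>>> {"fn": "jog_arm", "kwargs": {"targets": [[[-10,1,0],0],[[-20,3,0],0],[[-30,4,0],0],[[-38,5,0],0],[[-46,6,0],0],[[-54,7,0],0],[[-62,9,0],0],[[-70,10,0],0],[[-78,11,0],0],[[-86,12,0],0],[[-94,13,0],0],[[-102,14,0],0],[[-110,15,0],0],[[-118,16,0],0],[[-126,17,0],0],[[-134,18,0],0],[[-144,20,0],0],[[-144,20,0],0]]}}

```text
time_s: 12.72
position: [0.5447, 0.0655, 0.1398]
eef_rot: [0.998, -0.065, -0.001, 0.0]
contact_force: [0.7, 0.5, 2.3]
finger_gap: 0.01
gripper_force: 1.2
```

The cover is following, with about 2.4 N on the finger. Next I'll take it down the arc to the stop.

>>> {"fn": "jog_arm", "kwargs": {"targets": [[[-7,1,-3],0],[[-14,2,-7],0],[[-21,3,-13],0],[[-27,4,-19],0],[[-32,4,-26],0],[[-37,5,-33],0],[[-41,6,-41],0],[[-45,6,-49],0],[[-47,6,-55],0],[[-49,7,-61],0],[[-50,7,-66],0],[[-50,7,-70],0],[[-50,7,-74],0],[[-50,7,-77],0],[[-50,7,-79],0],[[-50,7,-81],0],[[-50,7,-82],0],[[-50,7,-82],0]]}}

```text
time_s: 14.98
position: [0.4955, 0.0723, 0.0582]
eef_rot: [0.998, -0.065, -0.0, 0.0]
contact_force: [-4.6, 0.3, 14.2]
finger_gap: 0.002
gripper_force: 7.2
```

That reads 14 N, so the cover is on its stop. I'll release and check that it stays shut.

>>> {"fn": "jog_arm", "kwargs": {"targets": [[[0,0,8],0],[[0,0,25],0],[[-20,0,70],0],[[-50,0,120],0],[[-60,0,170],0],[[-60,0,220],0],[[-60,0,240],0],[[-60,0,240],0],[[-60,0,240],0],[[-60,0,240],0],[[-60,0,240],0],[[-60,0,240],0],[[-60,0,240],0],[[-60,0,240],0],[[-60,0,240],0],[[-60,0,240],0]]}}

```text
time_s: 16.98
position: [0.4358, 0.0723, 0.2977]
eef_rot: [0.998, -0.065, 0.0, 0.0]
contact_force: [0.2, 0.5, -0.3]
finger_gap: 0.007
gripper_force: 0.0
```

Run:
```python
from h import *
o=robot.get_obs(); print(o['time_s'],o['position'],o['contact_force'])
im,d,c=cap('wrist','w3.png')
```

```text
16.975 [0.43575906 0.07226353 0.29769264] [ 0.24419302  0.50692922 -0.33041955]
```

View pics/w3.png

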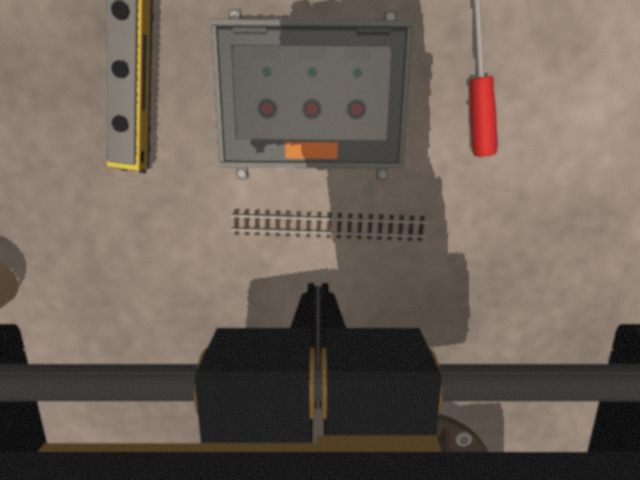

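The cover is shut and latched, with the pad at (311, 151). All three buttons look alike, with no white ring, and the loco, track and screwdriver haven't moved. Handing in.

```bash
python3 -c "
from cell import robot
print(robot.sign_off())"
```

```text
the job is handed in; nothing more can be done
None
```

I opened the cover, pushed the tripped middle breaker fully in, and pressed the cover shut; it stayed latched by itself with nothing around it visibly moved, and I handed the job in at about 17 s (no verdict was shown).

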